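# Register a talisman printing block against its two pins and end stop

### The job

The carved printing block lies loose on the teak printing bed. Push it back square against both brass pins and keep it pressed there for a second, then slide it along the pins until its end meets the brass end stop and keep it pressed there for a second: feel for each contact, come up to it slowly and press steadily and gently, neither barely touching nor hard. Then swing the brass turn-button round in front of the block, fully past centre, to lock it, and leave the bell, the fish block and the cups as they stand.

Things in the scene. Friction and masses are not known exactly. Their poses are not given: they have to be found in the camera images.
- bed: printing bed: flat teak board 200 x 310 x 20 mm fixed on a red lacquered shelf 80 mm above the work surface. Origin on its underside, x towards the pins (away from the robot), y towards the end stop, z up; the board spans x -122 to +78, y -172 to +138 mm, top at z = 20 mm. In this frame the pins' axes are at x = 50, y = +42 and -68 mm. Its place and yaw (up to 17 degrees) differ each time
- pin_left: fixed upright brass pin, 10 mm diameter, 22 mm tall, the one nearer the end stop; origin at its foot, on the board's top. Press the block on the pins with 6 to 10 N in all, about midway between them, so that both share it
- pin_right: fixed upright brass pin, 10 mm diameter, 22 mm tall, the one farther from the end stop; origin at its foot, on the board's top
- stop: brass end stop, 18 mm high, 16 mm wide, screwed fast to the bed; its setting along the bed's y (nose at y = 86 to 102 mm) differs from time to time. Round nose (radius 8 mm) facing the block, towards the bed's -y. Origin at the foot of the nose's foremost point, on the board's top. Bring the block up to it slowly (about 10 mm/s) and press it on with 6 to 10 N
- stop_nose (a point): the foremost point of the end stop's nose, 12 mm above the board's top: the block's end face must touch here
- block: loose carved cherry printing block, 66 (x) x 180 (y) x 24 (z) mm, 0.17 kg, carved face up, origin at its centre, axes about the bed's. Starts 10 to 32 mm short of the pins, 15 to 55 mm short of the stop, up to 7 degrees askew. Home, its +x long face touches both pins, its +y end the stop. Slides with about 0.5 N. A steady 6 to 10 N seats it; over 18 N on a pin or the stop, even a knock, bruises it
- block_end (a point): centre of the block's +y end face, half-way up, 90 mm from the block's centre
- button_pivot (a point): the turn-button's pivot axis at the level of the board's top. In the bed's frame x = -74.8 mm, y = -40 mm. A boss of radius 10 mm, 13 mm high, surrounds it; the button's bar (14 mm wide, 12 mm high, lying on the board) runs from it to a spring-loaded round nose (radius 8 mm) centred 48 mm from the pivot, which gives 5 mm at 3 to 15 N
- button (a joint): brass turn-button's angle, rad, about the bed's z, counter-clockwise from above: 0 = parked along the bed's -y, clear of the block (starts at -0.35 to 0); 1.57 = pointing along the bed's +x, its nose pressing on the block's front; end of travel 1.66. It meets the seated block at about 1.27, then takes up to about 12 N on its post, and stays by itself once past 1.57
- button_post (a point): teak thumb post on the turn-button, upright, 12 mm diameter, standing 30 mm from the pivot, from 10 to 38 mm above the board's top; this point is 27 mm above the board's top. Push it sideways to turn the button
- bell: brass hand bell with a teak handle, 62 mm diameter, 101 mm tall, standing on its mouth; origin under it. Leave it alone
- fish: hollow rosewood fish block, 88 mm diameter, 82 mm tall; origin under it. Leave it alone
- cup_left: white porcelain offering cup, 56 mm diameter, 42 mm tall; origin under it. Leave it alone
- cup_right: white porcelain offering cup, 56 mm diameter, 42 mm tall; origin under it. Leave it alone

How it is judged:
By the outcome, as a careful person would: the job done as asked, in the order asked, and still so for the second after the job is handed in, with the robot touching nothing.
It also fails if it takes over 72 s, if anything falls off the work surface, if the arm or the gripper's body presses on something with over 40 N, if the wrist force passes 120 N, or if a joint passes its speed limit or range.

### The arm

A 6-joint arm with a two-finger parallel gripper is mounted at the origin on the work surface. World frame = base frame: x ahead of the robot, y to its left, z up, the work surface at z = 0. Lengths are in m, angles in rad, forces in N, time in s.
With the tool pointing down it reaches from about 0.375 to 0.9 m from the base axis. Payload 3.1 kg.
Tool frame: the origin (TCP) lies between the finger pads; the fingertips stand 11 mm ahead of it and the grasp point (between the pads) lies 8 mm behind it; z points along the fingers, y is the line along which they close (so a half turn about z gives the same grasp; the last joint's range is limited). The gripper opens to 87 mm and grips with 3 to 60 N. Pads are 19 mm wide; open, the fingers measure 117 mm over their backs; the gripper's body (75 mm by 190 mm) begins 51 mm behind the grasp point.
Start: joints at [0.977, 0.527, 1.433, -0, 1.181, -0.178], TCP at [0.252, 0.572, 0.234] pointing down, gripper open.
Joint ranges: [-3.08, 3.08], [-0.75, 2.2], [0.22, 2.44], [-1.43, 4.57], [0, 2.65], [-2.85, 2.85]. Speed limits (rad/s): [2.79, 2.79, 3.14, 3.14, 3.14, 3.14].

### API

Orientations are given as a unit quaternion [x, y, z, w].
In Python, from rig import robot gives the robot as it stands.
- The arm moves only by the tool move_arm, never from a script. Its argument "moves" is text: rows parted by semicolons, each of 7 numbers parted by spaces: the shift along the tool's x, y, z in units of 100 mm (1.0 is 100 mm), then the turn, a rotation vector about the tool's x, y, z in units of 90 degrees (1.0 is 90 degrees), then the opening, from 0 (shut) to 1 (fully open). A call has 1 to 12 rows; each row is the pose to reach, as a shift and turn from the pose commanded when the call began, along the tool's axes at that moment; what a row does not reach only later rows make up. A row lasts 1/10 s, in which the tool goes at most 50 mm and 8.59 degrees, less where a joint would pass 70% of its speed; a pose out of reach is approached as far as the arm can. A call with a number of a shift or a turn outside -1 to 1 is refused whole. A call with a gripper value outside its range is refused whole. The fingers move at their own pace and stop on an object; "squeeze" is the grip in N (left out, the last holds). Time passes only in rows, so rows that repeat a pose let the fingers close. It gives the time, the measured TCP pose, the force, the opening and the grip force at its end, in the units of the state.
- robot.get_obs(): the state, without advancing time (a new reading comes with each control period).
- robot.camera(name): name is "scene" or "top" or "wrist"; returns a dict with "image" (480x640x3 uint8, red, green, blue), "intrinsics" (3x3 intrinsics, pixels), "dist_coeffs" ([k1, k2, p1, p2, k3] as OpenCV has them; the pictures are not rectified), "extrinsics" (4x4, takes a point from world to camera coordinates). Camera axes: x right, y up, looking along -z (the intrinsics and any distortion apply to the point x, -y, -z); pixel columns grow to the right and rows downward; lengths in m; the calibration is good to about 2 mm. A picture is of the moment at which its call begins. There is no depth.
- robot.hand_in(): hands the job in; it is judged then, once.
The state is a dict: "time": time; "q": joint angles; "joint_velocities": joint speeds; "joint_torque": joint torques, N m; "position": TCP position; "tool_rot": TCP orientation; "ft_force": force on the tool from outside, world axes, zero at the start; "moment": the same for the moment, N m; "grip_width": finger opening in m; "grip_force": force on a finger pad.
Only numpy, scipy, OpenCV 4.12 (cv2) and the standard library are available. Lean on these libraries where they do the work, as an engineer would, in place of code of your own. Each camera call takes 0.05 s, during which the arm holds its last target. There are 200 camera calls.

## Working session

There is one attempt and no reset: what is moved stays moved. The work goes in short steps, Python scripts to look and compute and a tool call to move; the robot and the scene stay as the last step left them, time stands still between calls to the robot, and variables do not carry over. Pictures are saved under pics/ and viewed, at most 10 in all, crops included, and the job is handed in when it is done.

Besides the shell and the picture viewer there is one more tool, called after ">>>" as name(argument=value, ...) on one line, values as JSON. move_arm: Moves the arm, as the interface text tells. Shifts and turns lie within -1 to 1; 1 stands for 100 mm of shift or 90 degrees of turn. Its arguments: {"type":"object","properties":{"moves":{"type":"string"},"squeeze":{"type":"number"}},"required":["moves"]}

```bash
ls; mkdir -p pics; python3 - <<'E'
from rig import robot
import cv2,pickle
d={}
for n in("scene","top"):
    c=robot.camera(n);d[n]=c;cv2.imwrite(f"pics/{n}0.png",c["image"][:,:,::-1])
    print(n,c["intrinsics"],c["dist_coeffs"],c["extrinsics"])
pickle.dump(d,open("cams.pkl","wb"))
print(robot.get_obs())
E
```

```text
pics
scene [[514.9889572    0.         319.31854337]
 [  0.         514.9889572  236.22874996]
 [  0.           0.           1.        ]] [-0.10118996  0.          0.          0.          0.        ] [[-0.71705753  0.69700046 -0.00434195  0.43525093]
 [-0.51802215 -0.52874036  0.67237392  0.22350917]
 [ 0.46634917  0.48438001  0.74019894 -1.30895188]
 [ 0.          0.          0.          1.        ]]
top [[477.21999373   0.         313.20764641]
 [  0.         477.21999373 238.49917662]
 [  0.           0.           1.        ]] [-0.12868741  0.          0.          0.          0.        ] [[-0.02734498 -0.99917964  0.02987149  0.00220296]
 [ 0.98602416 -0.02204801  0.16513702 -0.64787712]
 [-0.16434294  0.03396968  0.98581817 -1.07526491]
 [ 0.          0.          0.          1.        ]]
{'time': 0.1, 'q': array([ 9.76510580e-01,  5.28361507e-01,  1.43377762e+00,  6.15655058e-07,
        1.18138388e+00, -1.78510123e-01]), 'joint_velocities': array([ 5.68794631e-04, -1.37994662e-03, -2.82730810e-03,  3.07327410e-03,
        1.24999803e-03, -6.29125766e-05]), 'joint_torque': array([ 4.51894948e-04, -4.40985274e+01, -1.77151090e+01,  6.35460857e-02,
        5.34039584e-02, -2.74734646e-05]), 'position': array([0.25205464, 0.57122687, 0.23267555]), 'tool_rot': array([ 2.06393670e-01,  9.78468559e-01, -8.93908408e-04, -3.63994347e-04]), 'ft_force': array([-0.4990734 , -0.10347881, -0.06406561]), 'moment': array([-0.00222537, -0.01221447,  0.02912322]), 'grip_force': 0.0, 'grip_width': 0.08682359022119049}
```

View pics/top0.png

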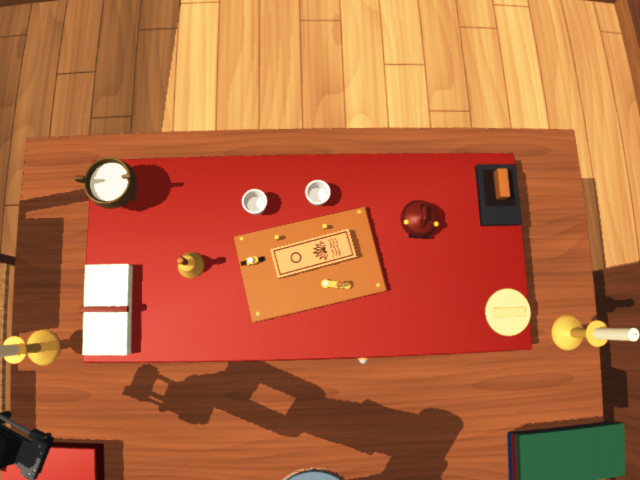

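View pics/scene0.png

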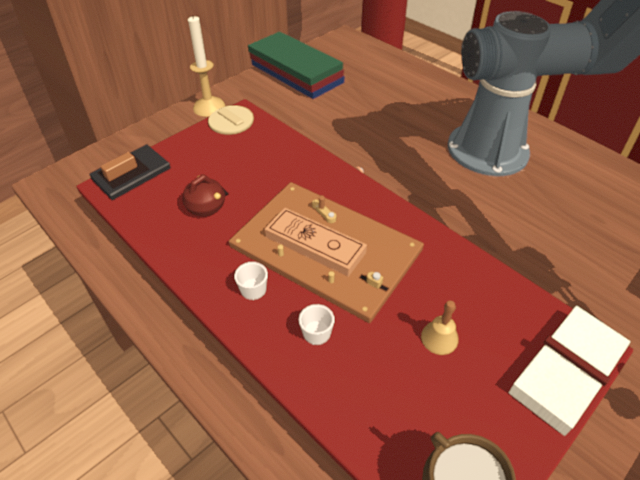

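The top view shows the board with corners near (235,236), (367,208), (385,290) and (252,321). The block is at about (314,254), the button at about (335,284) and the stop at about (252,261). I'll enlarge the crops to measure these.

```bash
python3 - <<'E'
import cv2,pickle
d=pickle.load(open("cams.pkl","rb"))
t=d["top"]["image"][200:330,228:393,::-1]; cv2.imwrite("pics/tc.png",cv2.resize(t,None,fx=4.6,fy=4.6,interpolation=cv2.INTER_CUBIC))
t=d["scene"]["image"][178:325,225:430,::-1]; cv2.imwrite("pics/sc.png",cv2.resize(t,None,fx=3.9,fy=3.9,interpolation=cv2.INTER_CUBIC))
E
```

```text
(no output)
```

View pics/tc.png

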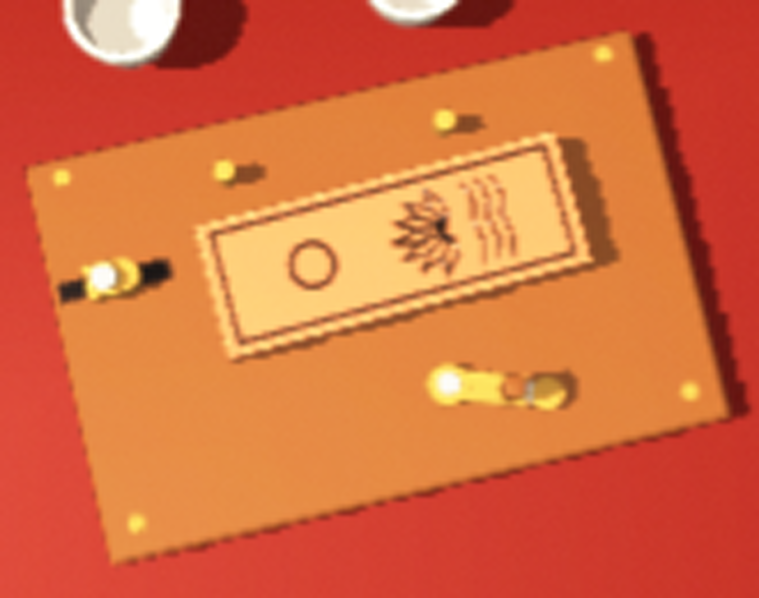

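View pics/sc.png

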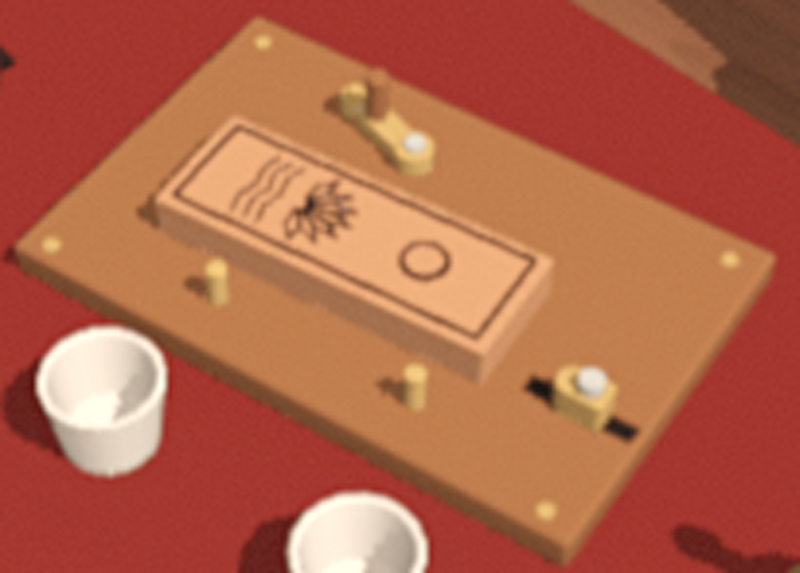

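The top crop shows the board corners at (26,170), (632,33), (731,417) and (112,565), the pin tops at (224,170) and (445,119), and the block corners at (197,228), (556,134), (592,258) and (232,358). The scene crop shows the same features. I'll fit the poses from these points.

```bash
cat > h.py <<'E'
import numpy as np,cv2,pickle
from scipy.optimize import least_squares
d=pickle.load(open("cams.pkl","rb"))
F=np.diag([1,-1,-1.])
def proj(c,P):
    E=c["extrinsics"];R=F@E[:3,:3];t=F@E[:3,3]
    return cv2.projectPoints(np.asarray(P,float).reshape(-1,3),cv2.Rodrigues(R)[0],t,c["intrinsics"],np.array(c["dist_coeffs"]))[0][:,0]
def px(n,p):
    f,o=((4.6,(228,200)) if n=="top" else (3.9,(225,178)))
    return (np.array(p,float)+.5)/f-.5+o
def T(p,P):
    c,s=np.cos(p[2]),np.sin(p[2]);P=np.array(P,float);Q=P.copy()
    Q[:,0]=p[0]+c*P[:,0]-s*P[:,1];Q[:,1]=p[1]+s*P[:,0]+c*P[:,1];return Q
E
cat > fit.py <<'E'
from h import *
bed=[[.078,.138,.1],[.078,-.172,.1],[-.122,-.172,.1],[-.122,.138,.1],[.05,.042,.122],[.05,-.068,.122],[-.0748,-.04,.113]]
m={"top":[(26,170),(632,33),(731,417),(112,565),(224,170),(445,119),(447,384)],
"scene":[(565,546),(15,247),(258,17),(775,260),(415,371),(217,267),(415,147)]}
b=[[.033,.09,.124],[.033,-.09,.124],[-.033,-.09,.124],[-.033,.09,.124]]
mb={"top":[(197,228),(556,134),(592,258),(233,352)],"scene":[(482,347),(160,197),(237,120),(553,263)]}
def fit(P,M,p0,off=None):
    f=lambda p:np.concatenate([(proj(d[n],T(p,P))-px(n,M[n])).ravel() for n in M])
    r=least_squares(f,p0,loss="soft_l1");print(r.x,"res",np.round(r.fun.reshape(-1,2),1).tolist());return r.x
B=fit(bed,m,[.55,0,.2]);K=fit(b,mb,[.55,0,.2])
def inv(p,w):
    c,s=np.cos(p[2]),np.sin(p[2]);a=np.array(w)-p[:2];return np.array([c*a[0]+s*a[1],-s*a[0]+c*a[1]])
print("yaw",np.degrees(B[2]),"block in bed",inv(B,K[:2]),np.degrees(K[2]-B[2]))
def pt(n,p,z):
    return least_squares(lambda w:(proj(d[n],[w[0],w[1],z])-px(n,p)).ravel(),[.6,0]).x
for n,p in(("top",(515,384)),("scene",(378,73))):print("post",n,inv(B,pt(n,p,.138)))
for n,p in(("top",(102,275)),("scene",(592,380))):print("stopscrew",n,inv(B,pt(n,p,.119)))
for n,p in(("top",(134,277)),):print("nose",n,inv(B,pt(n,p,.118)))
for n,p in(("top",(190,258)),("top",(418,205)),):print("x",n,pt(n,(((p[0]-228)*4.6),(p[1]-200)*4.6),.04))
for n,c,z in(("cupL",(254,200),.122),("cupR",(318,190),.122),("fish",(419,218),.12),("bell",(190,263),.12)):print(n,pt("top",(((c[0]-228)*4.6),(c[1]-200)*4.6),z))
pickle.dump((B,K),open("fit.pkl","wb"))
E
python3 fit.py
```

```text
[0.60301605 0.01760298 0.20379204] res [[0.1, -1.3], [0.5, -1.2], [0.7, 0.0], [0.0, -0.2], [0.6, -0.4], [0.7, -0.2], [0.9, -0.2], [1.2, 0.7], [-0.1, -0.6], [0.3, -0.6], [1.4, -1.1], [0.7, 0.8], [0.3, 0.6], [0.5, 0.0]]
[ 0.60516716 -0.01181153  0.2333802 ] res [[0.0, -1.0], [0.4, -0.8], [0.6, 0.6], [-0.4, 1.0], [0.5, 2.3], [-0.8, 0.3], [-0.2, -1.1], [0.8, -0.4]]
yaw 11.676423930345294 block in bed [-0.00384644 -0.02924116] 1.6952768197977095
post top [-0.0835771  -0.06737309]
post scene [-0.08626372 -0.0708333 ]
stopscrew top [0.01311587 0.11174045]
stopscrew scene [0.00778465 0.10658489]
nose top [0.0088645  0.09702337]
x top [0.61048465 0.2813726 ]
x top [ 0.72872978 -0.27336479]
cupL [0.72805024 0.12012368]
cupR [ 0.74832024 -0.02459839]
fish [ 0.67945858 -0.25250007]
bell [0.58881812 0.26299569]
```

>>> move_arm(moves="0 -0.3 0 0 0 -0.09 0; 0 -0.6 0 0 0 -0.18 0; 0 -0.8 0 0 0 -0.27 0; 0 -1 0 0 0 -0.35 0; 0 -1 0 0 0 -0.394 0; 0 -1 0 0 0 -0.394 0", squeeze=20)

```text
time: 0.7
position: [0.2116, 0.4797, 0.2335]
tool_rot: [-0.101, 0.995, -0.0, -0.0]
ft_force: [-0.1, 1.4, 0.6]
grip_width: 0.0468
grip_force: 0.0
```

>>> move_arm(moves="-0.12 -0.3 0 0 0 0 0; -0.24 -0.6 0 0 0 0 0; -0.37 -0.91 0 0 0 0 0")

```text
time: 1.0
position: [0.2672, 0.3983, 0.2334]
tool_rot: [-0.101, 0.995, 0.0, 0.0]
ft_force: [-0.1, 0.5, 0.3]
grip_width: 0.0225
grip_force: 0.0
```

>>> move_arm(moves="-0.12 -0.3 0 0 0 0 0; -0.24 -0.6 0 0 0 0 0; -0.37 -0.91 0 0 0 0 0")

```text
time: 1.3
position: [0.3221, 0.3162, 0.2335]
tool_rot: [-0.101, 0.995, 0.0, 0.0]
ft_force: [0.9, -0.3, 0.0]
grip_width: 0.0029
grip_force: 0.0
```

>>> move_arm(moves="-0.12 -0.3 0 0 0 0 0; -0.24 -0.6 0 0 0 0 0; -0.37 -0.91 0 0 0 0 0")

```text
time: 1.6
position: [0.3768, 0.2344, 0.2335]
tool_rot: [-0.101, 0.995, 0.0, 0.0]
ft_force: [-0.2, -0.6, -0.1]
grip_width: 0.0007
grip_force: 0.0
```

>>> move_arm(moves="-0.12 -0.3 0 0 0 0 0; -0.24 -0.6 0 0 0 0 0; -0.37 -0.91 0 0 0 0 0; -0.37 -0.91 0 0 0 0 0")

```text
time: 2.0
position: [0.434, 0.1511, 0.2337]
tool_rot: [-0.098, 0.995, -0.001, 0.002]
ft_force: [0.4, 0.6, -0.4]
grip_width: 0.0001
grip_force: 0.0
```

>>> move_arm(moves="-0.12 -0.3 0 0 0 0 0; -0.24 -0.6 0 0 0 0 0; -0.37 -0.91 0 0 0 0 0")

```text
time: 2.3
position: [0.4852, 0.0719, 0.2334]
tool_rot: [-0.101, 0.995, 0.0, -0.0]
ft_force: [-0.0, 0.6, -0.2]
grip_width: 0.0008
grip_force: 0.0
```

>>> move_arm(moves="-0.12 -0.3 0 0 0 0 0; -0.24 -0.6 0 0 0 0 0; -0.37 -0.91 0 0 0 0 0; -0.37 -0.91 0 0 0 0 0; -0.37 -0.91 0 0 0 0 0")

```text
time: 2.8
position: [0.5394, -0.0094, 0.233]
tool_rot: [-0.1, 0.995, 0.001, -0.001]
ft_force: [-0.6, 1.0, 1.4]
grip_width: 0.0007
grip_force: 0.0
```

```bash
cat > st.py <<'E'
from h import *
from rig import robot
from scipy.spatial.transform import Rotation as Ro
B,K=pickle.load(open("fit.pkl","rb"))
o=robot.get_obs();R=Ro.from_quat(o["tool_rot"]).as_matrix()
c,s=np.cos(B[2]),np.sin(B[2]);M=np.array([[c,s],[-s,c]])
ya=np.arctan2(R[1,1],R[0,1])-B[2]
print("t",round(o["time"],2),"bed mm",np.round(1e3*M@(o["position"][:2]-B[:2]),1),"z",round(1e3*o["position"][2],1),"tool y ang in bed deg",round(np.degrees(ya),2),"F bed",np.round(M@o["ft_force"][:2],1),round(o["ft_force"][2],1))
E
python3 st.py; python3 - <<'E'
from rig import robot
import cv2
cv2.imwrite("pics/w1.png",robot.camera("wrist")["image"][:,:,::-1])
E
```

```text
t 2.8 bed mm [-67.8 -13.6] z 233.0 tool y ang in bed deg 89.85 F bed [-0.4  1.1] 1.4
```

View pics/w1.png

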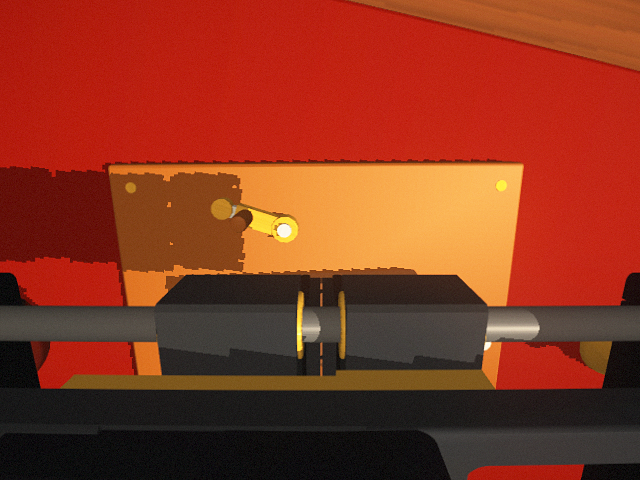

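The wrist view shows the tool square to the bed, with the button pivot near (285,230). I'll go 10 mm further forward to clear the boss, then lower.

>>> move_arm(moves="-0.11 0 0 0 0 0 0; -0.11 0 0.3 0 0 0 0; -0.11 0 0.6 0 0 0 0; -0.11 0 0.8 0 0 0 0; -0.11 0 0.95 0 0 0 0; -0.11 0 1 0 0 0 0")

```text
time: 3.45
position: [0.5495, -0.006, 0.132]
tool_rot: [-0.102, 0.995, 0.001, -0.001]
ft_force: [-0.3, 1.1, -0.1]
grip_width: 0.0004
grip_force: 0.0
```

>>> move_arm(moves="0 0 0.08 0 0 0 0; 0 0 0.16 0 0 0 0; 0 0 0.16 0 0 0 0; 0 0 0.16 0 0 0 0")

```text
time: 3.85
position: [0.5506, -0.0075, 0.1178]
tool_rot: [-0.101, 0.995, -0.0, 0.0]
ft_force: [-0.1, 0.0, -0.5]
grip_width: 0.0005
grip_force: 0.0
```

```bash
python3 st.py
```

```text
t 3.85 bed mm [-56.4 -13.9] z 117.8 tool y ang in bed deg 89.96 F bed [-0.1  0.1] -0.5
```

>>> move_arm(moves="-0.015 0 0 0 0 0 0; -0.03 0 0 0 0 0 0; -0.045 0 0 0 0 0 0; -0.06 0 0 0 0 0 0; -0.075 0 0 0 0 0 0; -0.09 0 0 0 0 0 0; -0.105 0 0 0 0 0 0; -0.12 0 0 0 0 0 0; -0.135 0 0 0 0 0 0; -0.15 0 0 0 0 0 0; -0.165 0 0 0 0 0 0; -0.18 0 0 0 0 0 0")

```text
time: 5.05
position: [0.5681, -0.0039, 0.1175]
tool_rot: [-0.101, 0.995, 0.0, -0.0]
ft_force: [-0.4, -0.5, -1.0]
grip_width: 0.0004
grip_force: 0.2
```

```bash
python3 st.py
```

```text
t 5.05 bed mm [-38.6 -14. ] z 117.5 tool y ang in bed deg 89.96 F bed [-0.5 -0.4] -1.0
```

>>> move_arm(moves="-0.008 0 0 0 0 0 0; -0.016 0 0 0 0 0 0; -0.024 0 0 0 0 0 0; -0.032 0 0 0 0 0 0; -0.04 0 0 0 0 0 0; -0.046 0 0 0 0 0 0; -0.046 0 0 0 0 0 0")

```text
time: 5.75
position: [0.5727, -0.0029, 0.1176]
tool_rot: [-0.101, 0.995, -0.0, 0.0]
ft_force: [-0.8, -0.5, -1.1]
grip_width: 0.0006
grip_force: 0.1
```

```bash
python3 st.py
```

```text
t 5.75 bed mm [-33.9 -14. ] z 117.6 tool y ang in bed deg 89.96 F bed [-0.9 -0.3] -1.1
```

>>> move_arm(moves="-0.005 0 0 0 0 0 0; -0.01 0 0 0 0 0 0; -0.015 0 0 0 0 0 0; -0.02 0 0 0 0 0 0; -0.02 0 0 0 0 0 0")

```text
time: 6.25
position: [0.5743, -0.0026, 0.1175]
tool_rot: [-0.101, 0.995, -0.0, -0.0]
ft_force: [-0.6, -1.3, 0.5]
grip_width: 0.0
grip_force: 0.7
```

>>> move_arm(moves="-0.005 0 0 0 0 0 0; -0.01 0 0 0 0 0 0; -0.01 0 0 0 0 0 0")

```text
time: 6.55
position: [0.5743, -0.0025, 0.1173]
tool_rot: [-0.102, 0.995, 0.0, -0.001]
ft_force: [-5.1, -1.5, 1.9]
grip_width: 0.0004
grip_force: 2.3
```

```bash
python3 st.py
```

```text
t 6.55 bed mm [-32.2 -13.9] z 117.3 tool y ang in bed deg 89.98 F bed [-5.3 -0.4] 1.9
```

>>> move_arm(moves="-0.002 0 0 0 0 0 0; -0.004 0 0 0 0 0 0; -0.004 0 0 0 0 0 0; -0.004 0 0 0 0 0 0")

```text
time: 6.95
position: [0.5743, -0.0025, 0.1174]
tool_rot: [-0.102, 0.995, 0.0, -0.002]
ft_force: [-4.4, -1.9, 2.3]
grip_width: 0.0006
grip_force: 2.8
```

```bash
python3 st.py
```

```text
t 6.95 bed mm [-32.1 -13.8] z 117.4 tool y ang in bed deg 89.98 F bed [-4.7 -0.9] 2.3
```

>>> move_arm(moves="-0.003 0 0 0 0 0 0; -0.006 0 0 0 0 0 0; -0.006 0 0 0 0 0 0; -0.006 0 0 0 0 0 0")

```text
time: 7.35
position: [0.5744, -0.0024, 0.1173]
tool_rot: [-0.102, 0.995, 0.0, -0.002]
ft_force: [-5.1, -3.6, 3.1]
grip_width: 0.0004
grip_force: 3.4
```

```bash
python3 st.py
```

```text
t 7.35 bed mm [-32.1 -13.8] z 117.3 tool y ang in bed deg 89.99 F bed [-5.7 -2.5] 3.1
```

>>> move_arm(moves="-0.003 0 0 0 0 0 0; -0.007 0 0 0 0 0 0; -0.007 0 0 0 0 0 0; -0.007 0 0 0 0 0 0")

```text
time: 7.75
position: [0.5744, -0.0023, 0.1172]
tool_rot: [-0.102, 0.995, 0.0, -0.003]
ft_force: [-7.6, -2.8, 3.3]
grip_width: 0.0003
grip_force: 3.9
```

```bash
python3 st.py
```

```text
t 7.75 bed mm [-32.1 -13.7] z 117.2 tool y ang in bed deg 90.0 F bed [-8.  -1.2] 3.3
```

Pressing at about 8 N, so I'll hold there and check it, then back off.

>>> move_arm(moves="0 0 0 0 0 0 0; 0 0 0 0 0 0 0; 0 0 0 0 0 0 0; 0 0 0 0 0 0 0; 0 0 0 0 0 0 0; 0 0 0 0 0 0 0; 0 0 0 0 0 0 0; 0 0 0 0 0 0 0")

```text
time: 8.55
position: [0.5744, -0.0023, 0.1172]
tool_rot: [-0.102, 0.995, 0.0, -0.003]
ft_force: [-7.1, -3.9, 3.2]
grip_width: 0.0003
grip_force: 3.9
```

>>> move_arm(moves="0 0 0 0 0 0 0; 0 0 0 0 0 0 0; 0 0 0 0 0 0 0; 0 0 0 0 0 0 0; 0 0 0 0 0 0 0; 0 0 0 0 0 0 0; 0 0 0 0 0 0 0; 0 0 0 0 0 0 0")

```text
time: 9.35
position: [0.5743, -0.0023, 0.1172]
tool_rot: [-0.102, 0.995, 0.0, -0.003]
ft_force: [-7.0, -3.5, 3.8]
grip_width: 0.0006
grip_force: 3.9
```

```bash
python3 st.py; python3 - <<'E'
from rig import robot
import cv2
t=robot.camera("scene")["image"][178:325,225:430,::-1]; cv2.imwrite("pics/sc2.png",cv2.resize(t,None,fx=3.9,fy=3.9,interpolation=cv2.INTER_CUBIC))
E
```

```text
t 9.35 bed mm [-32.1 -13.7] z 117.2 tool y ang in bed deg 90.0 F bed [-7.6 -2. ] 3.8
```

View pics/sc2.png

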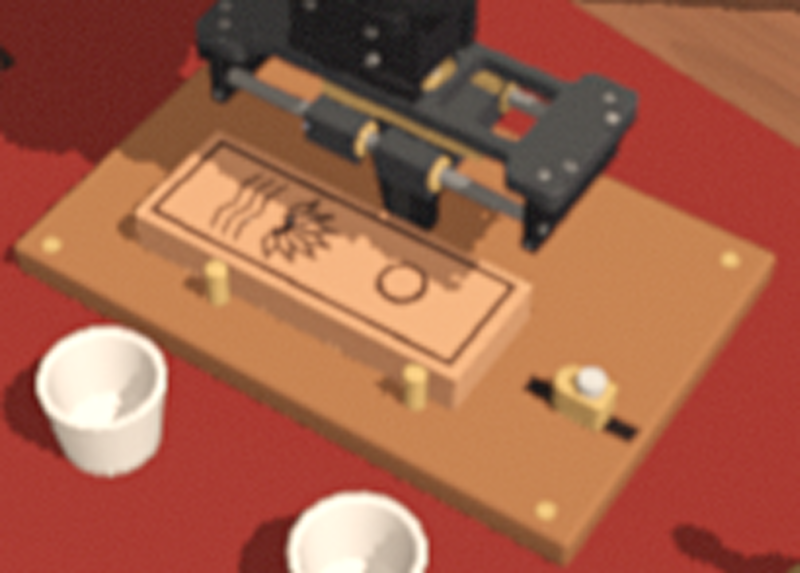

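The view shows the block up to the pins, with top corners near (452,372), (139,214), (220,135) and (530,290). I'll check its squareness numerically.

```bash
cat > bk.py <<'E'
from h import *
import sys
B,K=pickle.load(open("fit.pkl","rb"))
P=[[.033,.09,.124],[.033,-.09,.124],[-.033,-.09,.124],[-.033,.09,.124]]
M=np.array(eval(sys.argv[1]))
r=least_squares(lambda p:(proj(d["scene"],T(p,P))-px("scene",M)).ravel(),[.6,0,.2]).x
c,s=np.cos(B[2]),np.sin(B[2])
print("bed",np.array([[c,s],[-s,c]])@(r[:2]-B[:2]),np.degrees(r[2]-B[2]))
E
python3 bk.py "[(482,347),(160,197),(237,120),(553,263)]"; python3 bk.py "[(452,372),(139,214),(220,135),(530,290)]"
```

```text
bed [-0.00458769 -0.02992771] 1.7811091787511262
bed [ 0.01201425 -0.03150208] -0.2380419621859772
```

>>> move_arm(moves="0.01 0 0 0 0 0 0; 0.03 0 0 0 0 0 0; 0.08 0 0 0 0 0 0; 0.13 0 0 0 0 0 0; 0.13 0 -0.2 0 0 0 0; 0.13 0 -0.35 0 0 0 0; 0.13 0 -0.35 0 0 0 0; 0 -0.3 -0.35 0 0 0 0; -0.2 -0.6 -0.35 0 0 0 0; -0.4 -0.9 -0.35 0 0 0 0; -0.4 -0.9 -0.35 0 0 0 0")

```text
time: 10.5
position: [0.6386, -0.0861, 0.1522]
tool_rot: [-0.1, 0.995, -0.002, 0.003]
ft_force: [-0.4, 0.4, -0.8]
grip_width: 0.0002
grip_force: 0.0
```

>>> move_arm(moves="0 -0.23 0 0 0 0 0; 0 -0.45 0 0 0 0 0; 0 -0.45 0 0 0 0 0; 0 -0.45 0.15 0 0 0 0; 0 -0.45 0.3 0 0 0 0; 0 -0.45 0.35 0 0 0 0; 0 -0.45 0.35 0 0 0 0")

```text
time: 11.2
position: [0.642, -0.1249, 0.1154]
tool_rot: [-0.102, 0.995, 0.001, -0.002]
ft_force: [-0.0, -0.3, -0.3]
grip_width: 0.0006
grip_force: 0.0
```

```bash
python3 st.py
```

```text
t 11.2 bed mm [   9.4 -147.4] z 115.4 tool y ang in bed deg 90.01 F bed [-0.1 -0.3] -0.3
```

>>> move_arm(moves="0 0.02 0 0 0 0 0; 0 0.04 0 0 0 0 0; 0 0.06 0 0 0 0 0; 0 0.07 0 0 0 0 0; 0 0.08 0 0 0 0 0; 0 0.09 0 0 0 0 0; 0 0.10 0 0 0 0 0; 0 0.11 0 0 0 0 0; 0 0.12 0 0 0 0 0; 0 0.13 0 0 0 0 0; 0 0.14 0 0 0 0 0; -0.001 0.15 0 0 0 0 0")

```text
time: 12.4
position: [0.6406, -0.1114, 0.1175]
tool_rot: [-0.101, 0.995, -0.0, 0.0]
ft_force: [-0.3, 0.5, 0.9]
grip_width: 0.0003
grip_force: 0.0
```

```bash
python3 st.py
```

```text
t 12.4 bed mm [  10.7 -133.9] z 117.5 tool y ang in bed deg 89.96 F bed [-0.2  0.5] 0.9
```

>>> move_arm(moves="0 0.01 0 0 0 0 0; -0.001 0.02 0 0 0 0 0; -0.002 0.03 0 0 0 0 0; -0.002 0.04 0 0 0 0 0; -0.003 0.05 0 0 0 0 0; -0.003 0.06 0 0 0 0 0; -0.004 0.07 0 0 0 0 0; -0.005 0.08 0 0 0 0 0; -0.005 0.09 0 0 0 0 0; -0.006 0.1 0 0 0 0 0; -0.006 0.11 0 0 0 0 0; -0.007 0.12 0 0 0 0 0")

```text
time: 13.6
position: [0.6388, -0.0995, 0.1175]
tool_rot: [-0.101, 0.995, -0.0, -0.0]
ft_force: [-0.7, 0.1, 0.5]
grip_width: 0.0005
grip_force: 0.3
```

```bash
python3 st.py; python3 - <<'E'
from rig import robot
import cv2
t=robot.camera("scene")["image"][178:325,225:430,::-1]; cv2.imwrite("pics/sc3.png",cv2.resize(t,None,fx=3.9,fy=3.9,interpolation=cv2.INTER_CUBIC))
E
```

```text
t 13.6 bed mm [  11.3 -121.9] z 117.5 tool y ang in bed deg 89.96 F bed [-0.7  0.3] 0.5
```

View pics/sc3.png

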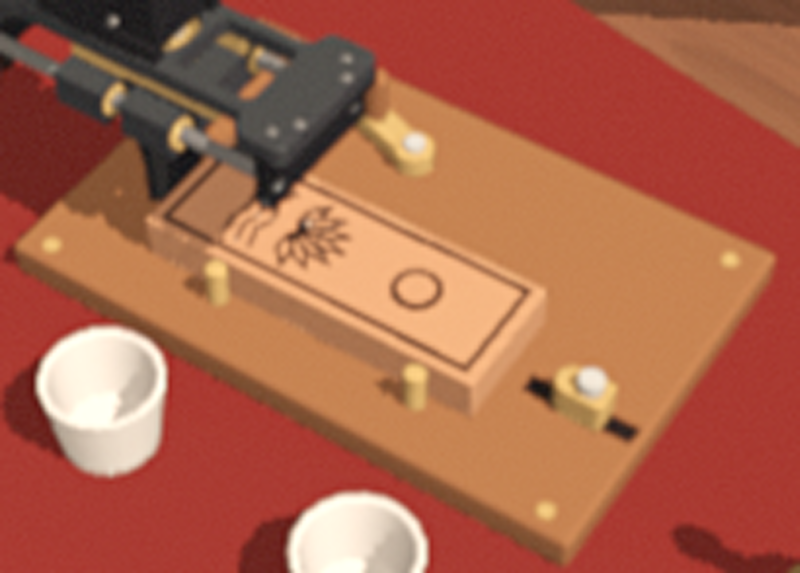

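The block has slid about 8 mm, with its end corner now near (468,378), and it is still along the pins. The stop nose is still some 25 mm away.

>>> move_arm(moves="0 0.01 0 0 0 0 0; 0 0.02 0 0 0 0 0; 0 0.03 0 0 0 0 0; -0.001 0.04 0 0 0 0 0; -0.001 0.05 0 0 0 0 0; -0.001 0.06 0 0 0 0 0; -0.002 0.07 0 0 0 0 0; -0.002 0.08 0 0 0 0 0; -0.002 0.09 0 0 0 0 0; -0.003 0.1 0 0 0 0 0; -0.003 0.11 0 0 0 0 0; -0.003 0.12 0 0 0 0 0")

```text
time: 14.85
position: [0.6367, -0.0877, 0.1176]
tool_rot: [-0.101, 0.995, -0.0, 0.0]
ft_force: [-0.0, -0.1, -0.3]
grip_width: 0.0008
grip_force: 0.3
```

>>> move_arm(moves="0 0.008 0 0 0 0 0; 0 0.016 0 0 0 0 0; 0 0.024 0 0 0 0 0; 0 0.032 0 0 0 0 0; 0 0.04 0 0 0 0 0; 0 0.04 0 0 0 0 0")

```text
time: 15.45
position: [0.6359, -0.0836, 0.1176]
tool_rot: [-0.101, 0.995, 0.0, 0.0]
ft_force: [-0.2, -0.4, -0.8]
grip_width: 0.0003
grip_force: 0.0
```

```bash
python3 st.py; python3 - <<'E'
from rig import robot
import cv2
t=robot.camera("scene")["image"][178:325,225:430,::-1]; cv2.imwrite("pics/sc4.png",cv2.resize(t,None,fx=3.9,fy=3.9,interpolation=cv2.INTER_CUBIC))
E
```

```text
t 15.45 bed mm [  11.7 -105.8] z 117.6 tool y ang in bed deg 89.96 F bed [-0.3 -0.4] -0.8
```

View pics/sc4.png

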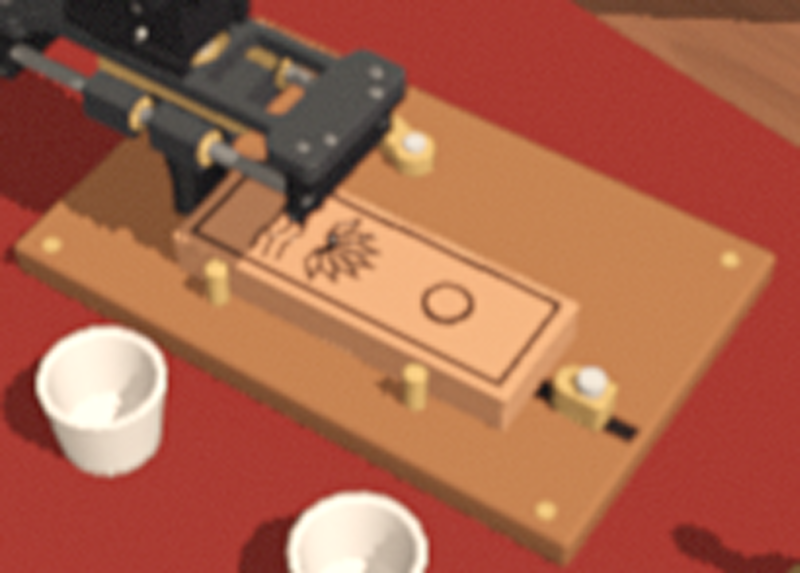

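The block is still flush with the pins. Its end, with mid-bottom near (537,383), is about 8 mm short of the nose near (556,385).

>>> move_arm(moves="0 0.008 0 0 0 0 0; 0 0.016 0 0 0 0 0; 0 0.024 0 0 0 0 0; 0 0.032 0 0 0 0 0; -0.001 0.04 0 0 0 0 0; -0.001 0.045 0 0 0 0 0; -0.001 0.05 0 0 0 0 0")

```text
time: 16.2
position: [0.635, -0.0789, 0.1176]
tool_rot: [-0.101, 0.995, -0.0, -0.0]
ft_force: [0.1, -0.9, -0.6]
grip_width: 0.0003
grip_force: 0.3
```

>>> move_arm(moves="0 0.005 0 0 0 0 0; 0 0.01 0 0 0 0 0; 0 0.015 0 0 0 0 0")

```text
time: 16.5
position: [0.6347, -0.0774, 0.1176]
tool_rot: [-0.101, 0.995, -0.0, 0.0]
ft_force: [-0.3, -0.6, -0.9]
grip_width: 0.0002
grip_force: 0.3
```

```bash
python3 st.py
```

```text
t 16.5 bed mm [ 11.8 -99.5] z 117.6 tool y ang in bed deg 89.96 F bed [-0.4 -0.5] -0.9
```

>>> move_arm(moves="0 0.005 0 0 0 0 0; 0 0.01 0 0 0 0 0; 0 0.01 0 0 0 0 0")

```text
time: 16.8
position: [0.6345, -0.0763, 0.1176]
tool_rot: [-0.101, 0.995, 0.0, 0.0]
ft_force: [-1.4, 0.0, -0.1]
grip_width: 0.0005
grip_force: 0.1
```

```bash
python3 st.py
```

```text
t 16.8 bed mm [ 11.8 -98.3] z 117.6 tool y ang in bed deg 89.96 F bed [-1.3  0.3] -0.1
```

>>> move_arm(moves="0 0.005 0 0 0 0 0; 0 0.01 0 0 0 0 0; 0 0.01 0 0 0 0 0")

```text
time: 17.1
position: [0.6343, -0.0754, 0.1175]
tool_rot: [-0.101, 0.995, 0.0, 0.0]
ft_force: [0.1, -0.3, 0.6]
grip_width: 0.0003
grip_force: 0.1
```

```bash
python3 st.py
```

```text
t 17.1 bed mm [ 11.8 -97.4] z 117.5 tool y ang in bed deg 89.96 F bed [ 0.  -0.3] 0.6
```

>>> move_arm(moves="0 0.005 0 0 0 0 0; 0 0.01 0 0 0 0 0; 0 0.01 0 0 0 0 0")

```text
time: 17.4
position: [0.6341, -0.0745, 0.1175]
tool_rot: [-0.101, 0.995, -0.0, 0.0]
ft_force: [1.2, -0.9, 0.1]
grip_width: 0.0005
grip_force: 0.3
```

```bash
python3 st.py
```

```text
t 17.4 bed mm [ 11.8 -96.5] z 117.5 tool y ang in bed deg 89.97 F bed [ 1.  -1.1] 0.1
```

>>> move_arm(moves="0 0.005 0 0 0 0 0; 0 0.01 0 0 0 0 0; 0 0.01 0 0 0 0 0")

```text
time: 17.7
position: [0.6341, -0.0744, 0.1176]
tool_rot: [-0.102, 0.995, -0.001, 0.0]
ft_force: [-0.6, -4.1, -0.8]
grip_width: 0.0003
grip_force: 2.0
```

```bash
python3 st.py
```

```text
t 17.7 bed mm [ 11.8 -96.4] z 117.6 tool y ang in bed deg 89.98 F bed [-1.4 -3.9] -0.8
```

Contact with the stop. I'll press to about 8 N.

>>> move_arm(moves="0 0.003 0 0 0 0 0; 0 0.006 0 0 0 0 0; 0 0.009 0 0 0 0 0; 0 0.009 0 0 0 0 0")

```text
time: 18.1
position: [0.6341, -0.0743, 0.1177]
tool_rot: [-0.102, 0.995, -0.001, 0.0]
ft_force: [-0.1, -6.5, -1.2]
grip_width: 0.0004
grip_force: 3.2
```

```bash
python3 st.py
```

```text
t 18.1 bed mm [ 11.9 -96.3] z 117.7 tool y ang in bed deg 89.99 F bed [-1.5 -6.4] -1.2
```

>>> move_arm(moves="0 0.003 0 0 0 0 0; 0 0.006 0 0 0 0 0; 0 0.006 0 0 0 0 0; 0 0.006 0 0 0 0 0; 0 0.006 0 0 0 0 0")

```text
time: 18.6
position: [0.6341, -0.0742, 0.1178]
tool_rot: [-0.102, 0.995, -0.002, 0.0]
ft_force: [0.1, -7.7, -0.8]
grip_width: 0.0001
grip_force: 3.8
```

```bash
python3 st.py
```

```text
t 18.6 bed mm [ 11.9 -96.2] z 117.8 tool y ang in bed deg 90.0 F bed [-1.4 -7.6] -0.8
```

>>> move_arm(moves="0 0 0 0 0 0 0; 0 0 0 0 0 0 0; 0 0 0 0 0 0 0; 0 0 0 0 0 0 0; 0 0 0 0 0 0 0; 0 0 0 0 0 0 0; 0 0 0 0 0 0 0; 0 0 0 0 0 0 0; 0 0 0 0 0 0 0; 0 0 0 0 0 0 0; 0 0 0 0 0 0 0; 0 0 0 0 0 0 0")

```text
time: 19.8
position: [0.6341, -0.0743, 0.1178]
tool_rot: [-0.102, 0.995, -0.002, 0.0]
ft_force: [0.1, -8.4, -0.3]
grip_width: -0.0001
grip_force: 3.8
```

>>> move_arm(moves="0 0 0 0 0 0 0; 0 -0.01 0 0 0 0 0; 0 -0.03 0 0 0 0 0; 0 -0.08 0 0 0 0 0; 0 -0.15 0 0 0 0 0; 0 -0.15 -0.2 0 0 0 0; 0 -0.15 -0.5 0 0 0 0; 0.1 -0.1 -0.8 0 0 0 0; 0.4 0 -0.8 0 0 0 0; 0.8 0.1 -0.8 0 0 0 0; 0.8 0.1 -0.8 0 0 0 0")

```text
time: 20.9
position: [0.5456, -0.076, 0.1964]
tool_rot: [-0.101, 0.995, 0.003, -0.005]
ft_force: [0.0, -0.7, -0.9]
grip_width: 0.0006
grip_force: 0.0
```

>>> move_arm(moves="0.1 0.05 0 0 0 0.09 0; 0.2 0.1 0 0 0 0.18 0; 0.3 0.15 0 0 0 0.27 0; 0.4 0.2 0 0 0 0.36 0; 0.52 0.28 0 0 0 0.45 0; 0.52 0.28 0 0 0 0.54 0; 0.52 0.28 0 0 0 0.63 0; 0.52 0.28 0 0 0 0.72 0; 0.52 0.28 0 0 0 0.81 0; 0.52 0.28 0 0 0 0.9 0; 0.52 0.28 0 0 0 1 0; 0.52 0.28 0 0 0 1 0")

```text
time: 22.1
position: [0.4973, -0.0616, 0.1977]
tool_rot: [0.632, 0.775, 0.0, 0.0]
ft_force: [0.0, -1.0, -0.1]
grip_width: 0.0003
grip_force: 0.0
```

```bash
python3 st.py;  python3 - <<'E'
from rig import robot
import cv2
t=robot.camera("top")["image"][200:330,228:393,::-1]; cv2.imwrite("pics/tc2.png",cv2.resize(t,None,fx=4.6,fy=4.6,interpolation=cv2.INTER_CUBIC))
E
```

```text
t 22.1 bed mm [-119.5  -56.2] z 197.7 tool y ang in bed deg -0.06 F bed [-0.2 -1. ] -0.1
```

View pics/tc2.png

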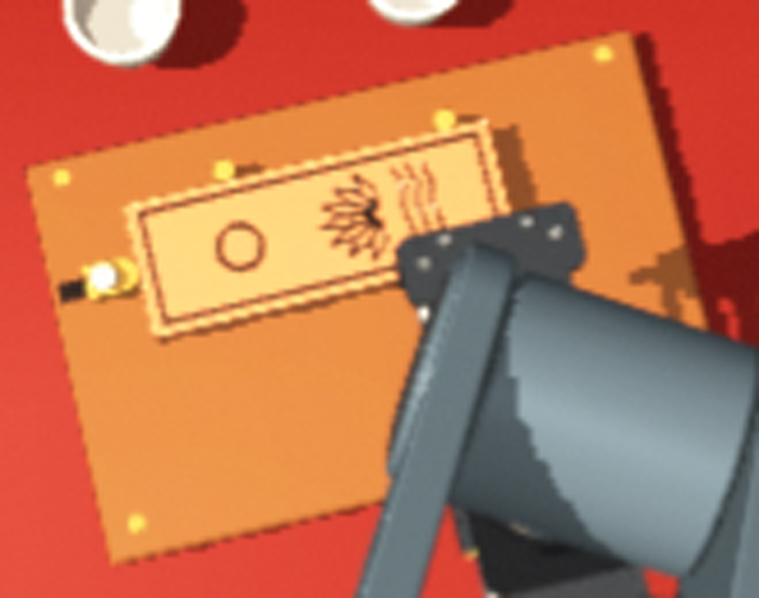

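The view shows the block against both pins, (224,170) and (445,119), and against the stop at about (130,275). The button is hidden under the arm. Next I'll lower behind the post.

>>> move_arm(moves="-0.12 0 0 0 0 0 0; -0.12 0 0.25 0 0 0 0; -0.12 0 0.5 0 0 0 0; -0.12 0 0.68 0 0 0 0; -0.12 0 0.68 0 0 0 0; -0.12 0 0.68 0 0 0 0")

```text
time: 22.75
position: [0.4995, -0.0738, 0.1296]
tool_rot: [0.632, 0.775, -0.0, -0.0]
ft_force: [-0.5, -0.4, 0.8]
grip_width: 0.0003
grip_force: 0.0
```

```bash
cat > path.py <<'E'
# usage: path.py cmdx cmdy cmdphi(deg) th...   (bed mm) -> rows
import sys,numpy as np
a=list(map(float,sys.argv[1:]));p0=np.array(a[:2]);f=np.radians(a[2]);D=21
for th in a[3:]:
    P=np.array([-74.8,-40])+30*np.array([np.sin(th),-np.cos(th)]);t=np.array([np.cos(th),np.sin(th)])
    e=P-D*t-p0
    print("%.3f %.3f 0 0 0 %.3f 0;"%((-np.sin(f)*e[0]+np.cos(f)*e[1])/100,(np.cos(f)*e[0]+np.sin(f)*e[1])/100,-(th-f)/(np.pi/2)),end=" ")
    print(" ",th,np.round(p0+e,1))
E
python3 st.py; python3 path.py -119.7 -68.2 0 -.35 -.25 -.15 -.05 .05 .15 .25 .35 .45 .55 .65 .75
```

```text
t 22.75 bed mm [-119.9  -68.6] z 129.6 tool y ang in bed deg 0.0 F bed [-0.6 -0.2] 0.8
0.072 0.149 0 0 0 0.223 0;   -0.35 [-104.8  -61. ]
0.043 0.171 0 0 0 0.159 0;   -0.25 [-102.6  -63.9]
0.017 0.197 0 0 0 0.095 0;   -0.15 [-100.   -66.5]
-0.007 0.224 0 0 0 0.032 0;   -0.05 [-97.3 -68.9]
-0.028 0.254 0 0 0 -0.032 0;   0.05 [-94.3 -71. ]
-0.046 0.286 0 0 0 -0.095 0;   0.15 [-91.1 -72.8]
-0.061 0.320 0 0 0 -0.159 0;   0.25 [-87.7 -74.3]
-0.072 0.355 0 0 0 -0.223 0;   0.35 [-84.2 -75.4]
-0.079 0.390 0 0 0 -0.286 0;   0.45 [-80.7 -76.1]
-0.084 0.427 0 0 0 -0.350 0;   0.55 [-77.  -76.6]
-0.084 0.463 0 0 0 -0.414 0;   0.65 [-73.4 -76.6]
-0.081 0.500 0 0 0 -0.477 0;   0.75 [-69.7 -76.3]
```

>>> move_arm(moves="0 0.05 0 0 0 0 0; 0 0.09 0 0 0 0 0; 0 0.12 0 0 0 0 0; 0 0.15 0 0 0 0 0; 0 0.18 0 0 0 0 0; 0 0.2 0 0 0 0 0; 0 0.22 0 0 0 0 0; -0.028 0.254 0 0 0 -0.032 0; -0.046 0.286 0 0 0 -0.095 0; -0.061 0.32 0 0 0 -0.159 0; -0.072 0.355 0 0 0 -0.223 0; -0.079 0.39 0 0 0 -0.286 0")

```text
time: 23.95
position: [0.5378, -0.0732, 0.1292]
tool_rot: [0.441, 0.897, -0.001, -0.001]
ft_force: [-2.0, -1.2, 0.4]
grip_width: 0.0004
grip_force: 1.2
```

```bash
python3 st.py; python3 path.py -80.7 -76.1 25.7  .55 .65 .75 .85 .95 1.05 1.12 1.18
```

```text
t 23.95 bed mm [-82.3 -75.7] z 129.2 tool y ang in bed deg 25.97 F bed [-2.2 -0.7] 0.4
-0.020 0.031 0 0 0 -0.065 0;   0.55 [-77.  -76.6]
-0.036 0.064 0 0 0 -0.128 0;   0.65 [-73.4 -76.6]
-0.049 0.098 0 0 0 -0.192 0;   0.75 [-69.7 -76.3]
-0.059 0.134 0 0 0 -0.256 0;   0.85 [-66.1 -75.6]
-0.064 0.170 0 0 0 -0.319 0;   0.95 [-62.6 -74.5]
-0.066 0.206 0 0 0 -0.383 0;   1.05 [-59.2 -73.1]
-0.066 0.232 0 0 0 -0.427 0;   1.12 [-56.9 -72. ]
-0.064 0.254 0 0 0 -0.466 0;   1.18 [-55.1 -70.8]
```

Contact with the post is steady at about 2 N and the button is turning. I'll carry on along the arc.

>>> move_arm(moves="-0.02 0.031 0 0 0 -0.065 0; -0.036 0.064 0 0 0 -0.128 0; -0.049 0.098 0 0 0 -0.192 0; -0.059 0.134 0 0 0 -0.256 0; -0.064 0.17 0 0 0 -0.319 0; -0.066 0.206 0 0 0 -0.383 0; -0.066 0.232 0 0 0 -0.427 0; -0.064 0.254 0 0 0 -0.466 0")

```text
time: 24.75
position: [0.5626, -0.0631, 0.1292]
tool_rot: [0.092, 0.996, -0.0, -0.001]
ft_force: [-1.4, -1.6, -0.5]
grip_width: 0.0002
grip_force: 0.9
```

```bash
python3 st.py; python3 path.py -55.1 -70.8 67.6  1.22 1.26 1.3 1.34 1.38 1.42 1.46 1.5 1.54 1.58 1.62 1.66 1.70 1.74 1.78 1.82
```

```text
t 24.75 bed mm [-55.9 -70.9] z 129.2 tool y ang in bed deg 67.81 F bed [-1.7 -1.3] -0.5
-0.009 0.012 0 0 0 -0.026 0;   1.22 [-53.8 -70. ]
-0.016 0.024 0 0 0 -0.051 0;   1.26 [-52.7 -69.2]
-0.024 0.037 0 0 0 -0.076 0;   1.3 [-51.5 -68.3]
-0.030 0.050 0 0 0 -0.102 0;   1.34 [-50.4 -67.3]
-0.036 0.064 0 0 0 -0.127 0;   1.38 [-49.3 -66.3]
-0.042 0.077 0 0 0 -0.153 0;   1.42 [-48.3 -65.3]
-0.047 0.091 0 0 0 -0.178 0;   1.46 [-47.3 -64.2]
-0.051 0.105 0 0 0 -0.204 0;   1.5 [-46.4 -63.1]
-0.055 0.119 0 0 0 -0.229 0;   1.54 [-45.5 -61.9]
-0.059 0.133 0 0 0 -0.255 0;   1.58 [-44.6 -60.7]
-0.061 0.148 0 0 0 -0.280 0;   1.62 [-43.8 -59.5]
-0.064 0.162 0 0 0 -0.306 0;   1.66 [-43.  -58.2]
-0.065 0.177 0 0 0 -0.331 0;   1.7 [-42.3 -57. ]
-0.066 0.191 0 0 0 -0.357 0;   1.74 [-41.7 -55.6]
-0.067 0.206 0 0 0 -0.382 0;   1.78 [-41.1 -54.3]
-0.067 0.220 0 0 0 -0.408 0;   1.82 [-40.5 -53. ]
```

>>> move_arm(moves="-0.009 0.012 0 0 0 -0.026 0; -0.016 0.024 0 0 0 -0.051 0; -0.024 0.037 0 0 0 -0.076 0; -0.03 0.05 0 0 0 -0.102 0; -0.036 0.064 0 0 0 -0.127 0; -0.042 0.077 0 0 0 -0.153 0; -0.047 0.091 0 0 0 -0.178 0; -0.051 0.105 0 0 0 -0.204 0; -0.055 0.119 0 0 0 -0.229 0")

```text
time: 25.65
position: [0.5701, -0.0535, 0.1293]
tool_rot: [-0.088, 0.996, -0.001, -0.001]
ft_force: [-1.4, -5.7, -0.5]
grip_width: 0.0005
grip_force: 2.5
```

```bash
python3 st.py; python3 path.py -45.5 -61.9 88.2 1.58 1.62 1.66 1.70 1.74 1.78 1.82
```

```text
t 25.65 bed mm [-46.6 -62.9] z 129.3 tool y ang in bed deg 88.42 F bed [-2.5 -5.3] -0.5
-0.009 0.012 0 0 0 -0.026 0;   1.58 [-44.6 -60.7]
-0.016 0.025 0 0 0 -0.051 0;   1.62 [-43.8 -59.5]
-0.023 0.037 0 0 0 -0.077 0;   1.66 [-43.  -58.2]
-0.030 0.050 0 0 0 -0.102 0;   1.7 [-42.3 -57. ]
-0.036 0.064 0 0 0 -0.128 0;   1.74 [-41.7 -55.6]
-0.042 0.077 0 0 0 -0.153 0;   1.78 [-41.1 -54.3]
-0.047 0.091 0 0 0 -0.179 0;   1.82 [-40.5 -53. ]
```

>>> move_arm(moves="-0.009 0.012 0 0 0 -0.026 0; -0.016 0.025 0 0 0 -0.051 0; -0.023 0.037 0 0 0 -0.077 0; -0.023 0.037 0 0 0 -0.077 0")

```text
time: 26.05
position: [0.5719, -0.0499, 0.1293]
tool_rot: [-0.148, 0.989, -0.002, -0.001]
ft_force: [-1.4, -5.9, -1.0]
grip_width: 0.0005
grip_force: 2.6
```

```bash
python3 st.py
```

```text
t 26.05 bed mm [-44.1 -59.8] z 129.3 tool y ang in bed deg 95.3 F bed [-2.5 -5.5] -1.0
```

>>> move_arm(moves="0 0.005 0 0 0 0 0; 0 0.01 0 0 0 0 0; 0 0.015 0 0 0 0 0; 0 0.015 0 0 0 0 0")

```text
time: 26.45
position: [0.572, -0.049, 0.1294]
tool_rot: [-0.147, 0.989, -0.002, -0.0]
ft_force: [-1.7, -5.9, -1.7]
grip_width: 0.0001
grip_force: 3.1
```

```bash
python3 st.py
```

```text
t 26.45 bed mm [-43.9 -58.9] z 129.4 tool y ang in bed deg 95.25 F bed [-2.9 -5.5] -1.7
```

>>> move_arm(moves="0 0.005 0 0 0 0 0; 0 0.01 0 0 0 0 0; 0 0.015 0 0 0 0 0; 0 0.015 0 0 0 0 0")

```text
time: 26.85
position: [0.572, -0.0476, 0.1294]
tool_rot: [-0.147, 0.989, -0.002, 0.0]
ft_force: [-0.4, -6.9, -2.5]
grip_width: 0.0006
grip_force: 3.2
```

```bash
python3 st.py
```

```text
t 26.85 bed mm [-43.5 -57.6] z 129.4 tool y ang in bed deg 95.24 F bed [-1.8 -6.6] -2.5
```

>>> move_arm(moves="0 0.005 0 0 0 0 0; 0 0.01 0 0 0 0 0; 0 0.015 0 0 0 0 0; 0 0.015 0 0 0 0 0")

```text
time: 27.25
position: [0.5721, -0.0462, 0.1294]
tool_rot: [-0.147, 0.989, -0.002, 0.001]
ft_force: [-0.1, -6.1, -2.3]
grip_width: 0.0006
grip_force: 3.2
```

```bash
python3 st.py
```

```text
t 27.25 bed mm [-43.2 -56.2] z 129.4 tool y ang in bed deg 95.23 F bed [-1.4 -6. ] -2.3
```

>>> move_arm(moves="0 0.005 0 0 0 0 0; 0 0.01 0 0 0 0 0; 0 0.015 0 0 0 0 0; 0 0.015 0 0 0 0 0")

```text
time: 27.65
position: [0.572, -0.0446, 0.1295]
tool_rot: [-0.147, 0.989, -0.002, 0.001]
ft_force: [2.6, -5.7, -3.9]
grip_width: 0.0002
grip_force: 3.1
```

```bash
python3 st.py
```

```text
t 27.65 bed mm [-42.9 -54.7] z 129.5 tool y ang in bed deg 95.23 F bed [ 1.3 -6.1] -3.9
```

>>> move_arm(moves="0 0.005 0 0 0 0 0; 0 0.01 0 0 0 0 0; 0 0.015 0 0 0 0 0; 0 0.015 0 0 0 0 0")

```text
time: 28.05
position: [0.5719, -0.0429, 0.1295]
tool_rot: [-0.147, 0.989, -0.002, 0.002]
ft_force: [2.7, -5.7, -3.4]
grip_width: 0.0005
grip_force: 2.8
```

```bash
python3 st.py
```

```text
t 28.05 bed mm [-42.8 -53. ] z 129.5 tool y ang in bed deg 95.21 F bed [ 1.5 -6.1] -3.4
```

>>> move_arm(moves="0 0.005 0 0 0 0 0; 0 0.01 0 0 0 0 0; 0 0.015 0 0 0 0 0; 0 0.015 0 0 0 0 0")

```text
time: 28.45
position: [0.5718, -0.042, 0.1296]
tool_rot: [-0.147, 0.989, -0.003, 0.002]
ft_force: [2.2, -6.5, -3.3]
grip_width: 0.0004
grip_force: 3.5
```

```bash
python3 st.py
```

```text
t 28.45 bed mm [-42.7 -52.1] z 129.6 tool y ang in bed deg 95.23 F bed [ 0.8 -6.8] -3.3
```

>>> move_arm(moves="0 0.005 0 0 0 0 0; 0 0.01 0 0 0 0 0; 0 0.015 0 0 0 0 0; 0 0.015 0 0 0 0 0")

```text
time: 28.85
position: [0.5718, -0.0419, 0.1297]
tool_rot: [-0.147, 0.989, -0.004, 0.002]
ft_force: [3.7, -10.6, -4.3]
grip_width: 0.0005
grip_force: 5.2
```

```bash
python3 st.py
```

```text
t 28.85 bed mm [-42.6 -51.9] z 129.7 tool y ang in bed deg 95.27 F bed [  1.5 -11.1] -4.3
```

The tool has stalled with force rising, so the button is at the end of its travel. I'll retreat.

>>> move_arm(moves="0 -0.02 0 0 0 0 0; 0 -0.05 0 0 0 0 0; 0 -0.1 0 0 0 0 0; 0 -0.18 0 0 0 0 0; 0 -0.18 -0.2 0 0 0 0; 0 -0.18 -0.5 0 0 0 0; 0 -0.18 -0.9 0 0 0 0; 0.3 -0.3 -1 0 0 0 0; 0.6 -0.6 -1 0 0 0 0; 0.9 -0.9 -1 0 0 0 0; 1 -1 -1 0 0 0 0; 1 -1 -1 0 0 0 0")

```text
time: 30.05
position: [0.5018, -0.1643, 0.2296]
tool_rot: [-0.145, 0.989, 0.0, 0.0]
ft_force: [0.1, 0.3, -0.9]
grip_width: 0.0005
grip_force: 0.0
```

>>> move_arm(moves="0.2 -0.4 0 0 0 0 0; 0.4 -0.8 0 0 0 0 0; 0.4 -1 0 0 0 0 0; 0.4 -1 0 0 0 0 0")

```text
time: 30.45
position: [0.4948, -0.2719, 0.2295]
tool_rot: [-0.146, 0.989, -0.001, 0.001]
ft_force: [-0.1, 1.2, 0.3]
grip_width: 0.0006
grip_force: 0.0
```

```bash
python3 st.py;  python3 - <<'E'
from rig import robot
import cv2,numpy as np
a=cv2.resize(robot.camera("top")["image"][200:330,228:393,::-1],(507,400),interpolation=cv2.INTER_CUBIC)
b=cv2.resize(robot.camera("scene")["image"][190:300,270:360,::-1],(290,400),interpolation=cv2.INTER_CUBIC)
cv2.imwrite("pics/fin.png",np.hstack([a,b]))
E
```

```text
t 30.45 bed mm [-164.6 -261.6] z 229.5 tool y ang in bed deg 95.07 F bed [0.2 1.2] 0.3
```

View pics/fin.png

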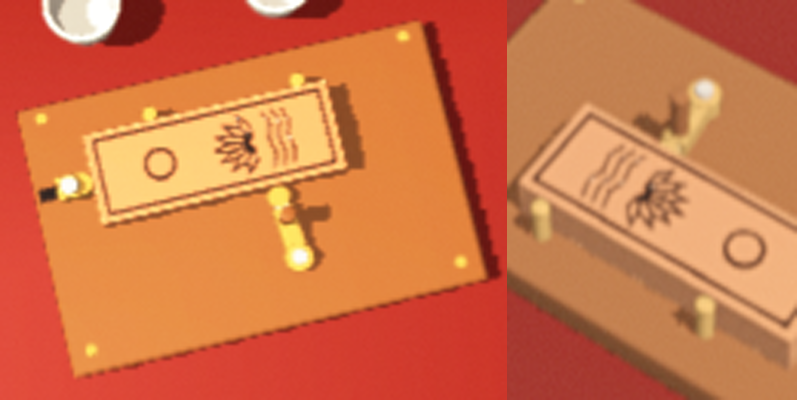

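The final view shows the block against the pins and the stop. The button runs from its pivot at (299,256) to its nose at (279,195), which is about 0.1 rad past centre.

```bash
python3 -c "
from rig import robot
print(robot.hand_in())"
```

```text
the job is handed in; nothing more can be done
None
```

I handed the job in at about 30 s. The block was pressed on both pins at about 8 N and then on the end stop at about 8 N, each for over a second. The turn-button went to the end of its travel, about 0.1 rad past centre, and the arm stayed clear of the bell, fish block and cups. No verdict came back.

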